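# Hold the plate reader's carriage out at the loading mark

## Task

Fold the plate reader's front flap all the way down, then take the spring-loaded plate carriage by its upright pull plate and draw it out towards you until the dark cross rib on it is level with the two black pointers on the bay's side walls. The carriage springs back if let go, so finish holding it there, still and with the rib at the pointers, ready for somebody to lay a plate in it. Do not draw the carriage out before the flap is down, and leave the other things on the bench and on the reader where they are.

Things in the scene. Friction and masses are not known exactly. Their poses are not given: they have to be found in the camera images.
- reader: White plate reader fixed to the bench, sizes in mm. Origin: centre of its underside, at bench height; own +x to its back, -x to its front, y across. Base x -143 to 150, y +-110, 30 high; housing x -10 to 150, 170 high; before it a bay open at the top, x -143 to -10, between two side walls 30 thick, |y| 80 to 110, 90 high. The flap closes the bay's front at x -150.
- flap (a joint): Angle (rad) of the grey front flap (200 wide, 110 tall, 10 thick), hinged along its lower edge. 0 = upright, shut; grows as its top swings forwards (reader -x) and down; 1.57 = level, end stop, inner face at z 35, reaching to reader x -260. Starts 0 to 0.2. Stiff hinge, no latch: it stays where left; about 2 N at the edge moves it, pushed from inside or pinched.
- flap_edge (a point): Middle of the flap's free (top) edge, mid-thickness; z 140 when shut: 40 mm above the pull plate's top and 50 mm above the side walls.
- flap_hinge (a point): Middle of the flap's hinge line: reader x -150, y 0, z 30 mm.
- carriage (a joint): How far the carriage is drawn out, in m: 0 = home (where its spring holds it), grows as it moves to the reader's -x, end stop at 0.105. The spring pulls it home with 3.5 N at 0, plus 0.7 N per 10 mm. The mark needs 0.040 to 0.080.
- pull_plate (a point): Upright aluminium pull plate at the carriage's front end, part of it: 12 mm thick (reader x), 50 wide (y), 49 tall. This point: centre of its foot, on the carriage's top face, z 51; its top at z 100. At home at reader x -105, y 0: 34 mm free in front to the shut flap, 41 behind to the rib. The carriage plate (140 wide, 8 thick) reaches 10 mm in front of it and 215 behind, into the housing.
- carriage_rib (a point): Middle of the top of the dark straight cross rib on the carriage (6 wide along x, 6 high, 136 long across), 50 behind the pull plate's centre; its top at z 57.
- mark: Pair of black pointer clips, one on top of each side wall, their 5 mm wide teeth pointing at each other across the bay; fixed, but elsewhere along the walls each time. Origin midway between them, z 90; axes as the reader's. The rib is at the mark when its reader-frame x equals this origin's. Clips 14 mm long, 6 high; tooth tips at y +-67.
- tip_box: Bystander on top of the reader's housing: blue box with a low clear lid, 85 x 125 x 50. Origin: centre of underside.
- clear_bottle: Bystander beside the reader: clear bottle, blue cap, 66 across, 130 high. Origin: centre of underside.
- amber_jar: Bystander beside the reader: amber jar, 60 across, 100 high. Origin: centre of underside.
- well_plate: Bystander in front, to one side: white well plate, 85 x 127 x 15. Origin: centre of underside.
- pipette: Bystander in front, to one side: white and blue pipette lying down, 240 long along its x (from -130 to 110), 30 high. Origin at bench height.

How it is judged:
On the way, in this order (a step that is already met when the one before it is completed fails the run):
1. the flap is folded all the way down (over 1.4 rad) with the carriage still home (value of joint flap above 1.4 rad and value of joint carriage below 0.02 m), for 0.2 s.
2. the carriage is held by its pull plate with the rib at the pointers (x of carriage_rib in the frame of mark between -0.006 and 0.006 m and value of joint flap above 1.4 rad and contact force between the fingers and carriage above 1.5 N), for 0.3 s.
At the end, for the whole second after the job is handed in: The program ends holding: the fingers press on the carriage's pull plate (over 1.5 N), the rib is within 6 mm of the pointers along the reader's x and still (under 10 mm/s), and the flap is down (over 1.4 rad) (all of step 2 and velocity of joint carriage between -0.01 and 0.01 m/s); the arm keeps its last pose, push and grip.
It fails at once if the carriage was drawn out (over 20 mm) while the flap was not down (under 1.3 rad) (value of joint carriage above 0.02 m and value of joint flap below 1.3 rad).
It fails at once if a bystander was moved over 30 mm or tipped (0.4 rad) (distance of any of tip_box, clear_bottle, amber_jar, well_plate, pipette from where it was at the start of the episode above 0.03 m or angle between any of tip_box, clear_bottle, amber_jar, well_plate, pipette's own z axis and vertical above 0.4 rad).
It also fails if it takes over 48 s, if anything falls off the work surface, if the arm or the gripper's body presses on something with over 40 N, if the wrist force passes 120 N, or if a joint passes its speed limit or range.

## Robot

A 7-joint arm with a two-finger parallel gripper is mounted at the origin on the work surface. World frame = base frame: x ahead of the robot, y to its left, z up, the work surface at z = 0. Lengths are in m, angles in rad, forces in N, time in s.
With the tool pointing down it reaches from about 0.4 to 0.9 m from the base axis. Payload 5.5 kg.
Tool frame: the origin (TCP) lies midway between the tips of the shut fingers; the grasp point (between the pads) lies 19 mm behind it; x points along the fingers, y is the direction in which the jaws open and shut, and the axes are right-handed (so a half turn about x gives the same grasp; the last joint's range is limited). The gripper opens to 92 mm and grips with 3 to 60 N. Pads are 19 mm wide; open, the fingers measure 130 mm over their backs; the gripper's body (75 mm by 190 mm) begins 47 mm behind the grasp point.
Start: joints at [-0.967, 0.501, -0.427, 1.55, 0.221, 1.138, -0.21], TCP at [0.217, 0.613, 0.187] pointing down, gripper open.
Joint ranges: [-2.88, 2.88], [-0.31, 2.03], [-1.54, 1.56], [0.2, 2.42], [-1.41, 4.55], [0.19, 2.02], [-2.57, 2.57]. Speed limits (rad/s): [2.57, 2.57, 3.14, 3.14, 3.14, 3.14, 3.14].

## Interface

Orientations are given as a 3x3 rotation matrix whose columns are the frame's x, y, z axes.
In Python, from plant import observe, camera, hand_in gives the robot as it stands.
- The arm moves only by the tool play_rows, never from a script. Its arguments are lists of equal length, an entry for each row: "gripper": the opening, from -1 (shut) to 1 (fully open), so that 0 is half open; "linear": the shift along the tool's x, y, z as a fraction of full scale, a list of three; "yaw": the turn about the tool's x as a fraction of full scale. A call has 1 to 8 rows; each row shifts and turns the commanded pose from where the row before left it, along the tool's axes as they then stand; what a row does not reach is not made up. Full scale, the value 1, is 20 cm for a shift and 360 degrees for a turn. A row lasts 1/8 s, in which the tool goes at most 62.5 mm and 10.7 degrees, less where a joint would pass 70% of its speed; a pose out of reach is approached as far as the arm can. A call with a number of a shift or a turn outside -1 to 1 is refused whole. A call with a gripper value outside its range is refused whole. The fingers move at their own pace and stop on an object; "grip_force" is the grip in N (left out, the last holds). Time passes only in rows, so rows that do not move let the fingers close. It gives the time, the measured TCP pose, the force and the opening at its end, in the units of the state.
- observe(): the state, without advancing time (a new reading comes with each control period).
- camera(name): name is "scene" or "top"; returns a dict with "pixels" (420x560x3 uint8, red, green, blue), "K" (3x3 intrinsics, pixels), "dist" ([k1, k2, p1, p2, k3] as OpenCV has them; the pictures are not rectified), "camera_from_world" (4x4, takes a point from world to camera coordinates). Camera axes: x right, y up, looking along -z (the intrinsics and any distortion apply to the point x, -y, -z); pixel columns grow to the right and rows downward; lengths in m; the calibration is good to about 2 mm. A picture is of the moment at which its call begins. There is no depth.
- hand_in(): hands the job in, once; it reports no verdict.
The state is a dict: "time": time; "joints": joint angles; "joint_velocities": joint speeds; "joint_torque": joint torques, N m; "tool_pos": TCP position; "eef_rot": TCP orientation; "wrist_force": force on the tool from outside, world axes, zero at the start; "ft_torque": the same for the moment, N m; "gripper_width": opening from 0.0 (shut) to 1.0 (fully open).
Only numpy, scipy, OpenCV 4.12 (cv2) and the standard library are available. Lean on these libraries where they do the work, as an engineer would, in place of code of your own. Each camera call takes 0.05 s, during which the arm holds its last target. There are 200 camera calls.

## Working session

There is one attempt and no reset: what is moved stays moved. The work goes in short steps, Python scripts to look and compute and a tool call to move; the robot and the scene stay as the last step left them, time stands still between calls to the robot, and variables do not carry over. Pictures are saved under pics/ and viewed, about 8 in all and at most 12, crops included, and the job is handed in when it is done.

Besides the shell and the picture viewer there is one more tool, called after "Request:" in YAML: its name, and indented under it one key for each argument. play_rows: Moves the arm, as the interface text tells. Shift numbers are shares of 20 cm and turn numbers shares of 360 degrees, none past 1 either way. Its arguments: {"type":"object","properties":{"gripper":{"type":"array","items":{"type":"number"}},"linear":{"type":"array","items":{"type":"array","items":{"type":"number"}}},"yaw":{"type":"array","items":{"type":"number"}},"grip_force":{"type":"number"}},"required":["gripper","linear","yaw"]}

```bash
ls; mkdir -p pics; cat > h.py <<'E'
import numpy as np, cv2
from plant import observe, camera, hand_in
def grab(n,f=None):
    c=camera(n)
    c['img']=cv2.cvtColor(c['pixels'],cv2.COLOR_RGB2BGR)
    if f: cv2.imwrite('pics/'+f,c['img'])
    return c
def ray(c,uv):
    p=cv2.undistortPoints(np.array(uv,float).reshape(-1,1,2),c['K'],np.array(c['dist'],float))[:,0]
    T=np.array(c['camera_from_world']);R=T[:3,:3];o=-R.T@T[:3,3]
    d=np.c_[p[:,0],-p[:,1],-np.ones(len(p))]@R
    return o,d
def onz(c,uv,z):
    o,d=ray(c,uv);return o+d*((z-o[2])/d[:,2])[:,None]
def proj(c,P):
    T=np.array(c['camera_from_world']);q=np.array(P,float).reshape(-1,3)@T[:3,:3].T+T[:3,3]
    q=q*[1,-1,-1]
    return cv2.projectPoints(q,np.zeros(3),np.zeros(3),c['K'],np.array(c['dist'],float))[0][:,0]
E
python3 - <<'E'
from h import *
np.set_printoptions(precision=3,suppress=True)
a=grab('top','top0.png');b=grab('scene','scene0.png')
for c in(a,b):
    o,d=ray(c,[[280,210]]);print(o,d,c['K'][0][0])
s=observe();print(s)
E
```

```text
pics
[ 0.436 -0.013  1.461] [[ 0.134  0.009 -0.991]] 526.533157927569
[1.095 0.123 0.709] [[-0.629 -0.134 -0.766]] 398.4134817714698
{'time': 0.1, 'joints': array([-0.967,  0.502, -0.427,  1.551,  0.221,  1.138, -0.21 ]), 'joint_velocities': array([ 0.   ,  0.   , -0.003, -0.003,  0.001, -0.   ,  0.001]), 'joint_torque': array([ -0.011, -56.788,  -5.839, -27.991,  -0.069,   0.024,   0.   ]), 'tool_pos': array([0.217, 0.612, 0.186]), 'eef_rot': array([[-0.001,  0.334,  0.943],
       [-0.002,  0.943, -0.334],
       [-1.   , -0.002, -0.   ]]), 'wrist_force': array([ 0.617, -0.357,  0.274]), 'ft_torque': array([-0.012, -0.046, -0.024]), 'gripper_width': 1.00132357755555}
```

View pics/top0.png

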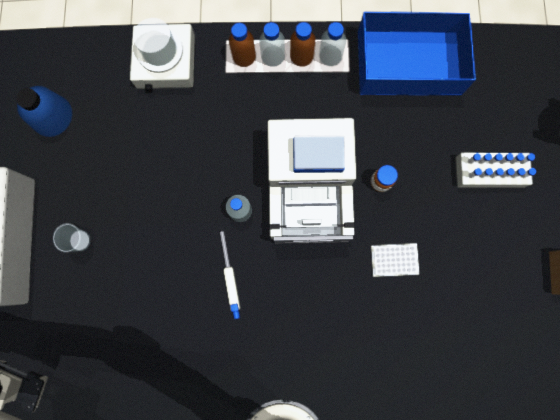

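View pics/scene0.png

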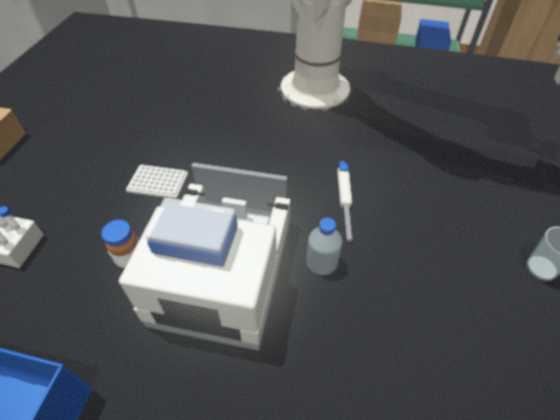

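Top view: the reader is at about u 268–355, v 119–242, with its front (v≈238) towards the robot. The pull plate is near (312,222) and the rib near (310,203). I'll zoom in on it.

```bash
python3 - <<'E'
from h import *
a=cv2.imread('pics/top0.png')[110:255,255:370]
cv2.imwrite('pics/z.png',cv2.resize(a[55:],None,fx=6.5,fy=6.5,interpolation=cv2.INTER_CUBIC))
E
```

```text
(no output)
```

View pics/z.png

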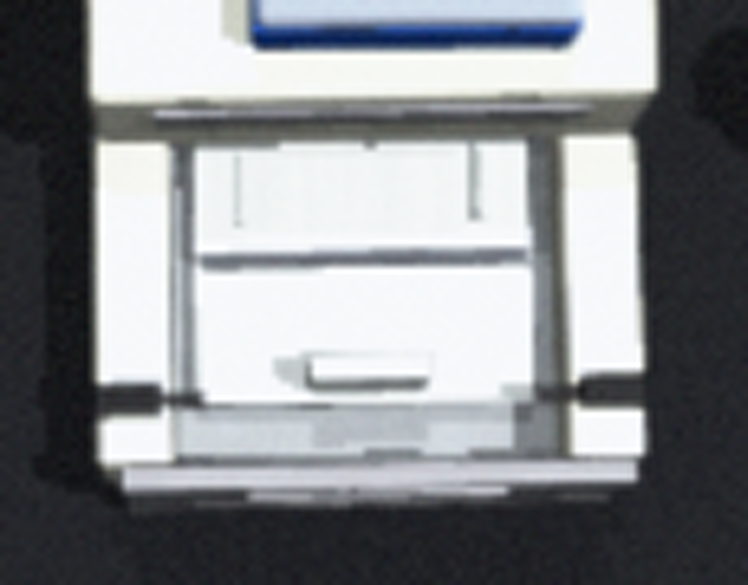

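```bash
python3 - <<'E'
from h import *
np.set_printoptions(precision=4,suppress=True)
c=grab('top')
P={'flapL':(125,477,.138),'flapR':(637,470,.138),'ribL':(200,262,.057),'ribR':(527,254,.057),
'clipL':(130,398,.096),'clipR':(610,388,.096),'toothL':(198,401,.093),'toothR':(545,391,.093),'ppBL':(308,357,.1),'ppBR':(432,352,.1),'ppFL':(308,380,.1),'ppFR':(430,376,.1),
'houL':(88,102,.17),'houR':(657,92,.17),'wallFL':(98,464,.09),'wallFR':(645,456,.09),'wallBR':(640,133,.09),'wallBL':(95,140,.09)}
W={}
for k,(u,v,z) in P.items():
    W[k]=onz(c,[[255+(u+.5)/6.5-.5,165+(v+.5)/6.5-.5]],z)[0];
def yaw(a,b):
    d=W[a]-W[b];return np.degrees(np.arctan2(-d[0],d[1])),np.linalg.norm(d)
for a in['flap','rib','clip','hou','wallF','wallB','ppF','ppB']:print(a,yaw(a+'L',a+'R'))
y=np.radians(np.mean([yaw(a+'L',a+'R')[0] for a in['flap','clip','hou','wallF','rib']]))
R=np.array([[np.cos(y),-np.sin(y)],[np.sin(y),np.cos(y)]])
# origin from housing front corners (x -10) & walls front (x -143) 
for n,x in(('hou',-.010),('wallF',-.143),('wallB',-.01),('rib',-.055)):
    m=(W[n+'L']+W[n+'R'])[:2]/2; print(n,'origin',m-R@[x,0])
o=np.mean([(W[n+'L']+W[n+'R'])[:2]/2-R@[x,0] for n,x in(('hou',-.01),('wallF',-.143))],axis=0)
print('yaw',np.degrees(y),'o',o)
for k in W:print(k,W[k],(R.T@(W[k][:2]-o)))
E
```

```text
flap (np.float64(0.4405858910832117), np.float64(0.19849872948777703))
rib (np.float64(1.0914377705772385), np.float64(0.13565445092923728))
clip (np.float64(0.8639499603238656), np.float64(0.1925917065540535))
hou (np.float64(0.7144412262598677), np.float64(0.21863461461782252))
wallF (np.float64(0.49881887334209074), np.float64(0.21988265784944985))
wallB (np.float64(0.43314014137756934), np.float64(0.2219582528647749))
ppF (np.float64(1.5539476425275371), np.float64(0.048830284423553014))
ppB (np.float64(1.9911615902685396), np.float64(0.04969338595250729))
hou origin [ 0.6965 -0.081 ]
wallF origin [ 0.6967 -0.0812]
wallB origin [ 0.6957 -0.083 ]
rib origin [ 0.6955 -0.0817]
yaw 0.7218467443172548 o [ 0.6966 -0.0811]
flapL [0.5435 0.015  0.138 ] [-0.1518  0.0981]
flapR [ 0.5451 -0.1835  0.138 ] [-0.1528 -0.1004]
ribL [ 0.6392 -0.0146  0.057 ] [-0.0565  0.0673]
ribR [ 0.6418 -0.1502  0.057 ] [-0.0556 -0.0684]
clipL [0.5787 0.0138 0.096 ] [-0.1167  0.0965]
clipR [ 0.5816 -0.1787  0.096 ] [-0.1162 -0.0961]
toothL [ 0.5776 -0.0134  0.093 ] [-0.1181  0.0692]
toothR [ 0.5809 -0.1529  0.093 ] [-0.1166 -0.0703]
ppBL [ 0.5944 -0.0575  0.1   ] [-0.1019  0.0249]
ppBR [ 0.5961 -0.1072  0.1   ] [-0.1008 -0.0248]
ppFL [ 0.5851 -0.0574  0.1   ] [-0.1112  0.0251]
ppFR [ 0.5864 -0.1062  0.1   ] [-0.1105 -0.0237]
houL [0.6852 0.0282 0.17  ] [-0.0101  0.1094]
houR [ 0.6879 -0.1905  0.17  ] [-0.0101 -0.1092]
wallFL [0.5527 0.0269 0.09  ] [-0.1425  0.1098]
wallFR [ 0.5547 -0.193   0.09  ] [-0.1433 -0.1101]
wallBR [ 0.6865 -0.1941  0.09  ] [-0.0115 -0.1128]
wallBL [0.6849 0.0279 0.09  ] [-0.0104  0.1092]
```

Request:
play_rows:
  gripper: [-1,-1,-1,-1,-1,-1,-1,-1]
  linear:
    - [-0.15,0,0]
    - [-0.15,0,0]
    - [0,-0.25,0.12]
    - [0,-0.25,0.12]
    - [0,-0.25,0.12]
    - [0,-0.25,0.12]
    - [0,-0.25,0.12]
    - [0,-0.25,0.12]
  yaw: [-0.028,-0.028,0,0,0,0,0,0]

```text
time: 1.15
tool_pos: [0.3651, 0.3124, 0.2474]
eef_rot: [[0.0, -0.011, 1.0], [-0.0, 1.0, 0.011], [-1.0, -0.0, 0.0]]
wrist_force: [0.9, 1.1, -1.0]
gripper_width: 0.177
```

Request:
play_rows:
  gripper: [-1,-1,-1,-1,-1,-1,-1,-1]
  linear:
    - [0,-0.25,0.13]
    - [0,-0.25,0.13]
    - [0,-0.25,0.13]
    - [0,-0.25,0.13]
    - [0,-0.25,0.13]
    - [0,-0.25,0.13]
    - [0,-0.25,0.13]
    - [0,-0.22,0.1]
  yaw: [0,0,0,0,0,0,0,0]

```text
time: 2.15
tool_pos: [0.5714, -0.0796, 0.2471]
eef_rot: [[-0.0, -0.01, 1.0], [-0.0, 1.0, 0.01], [-1.0, -0.0, -0.0]]
wrist_force: [0.2, 0.4, 0.5]
gripper_width: 0.006
```

Request:
play_rows:
  gripper: [-1,-1]
  linear:
    - [0,0,0]
    - [0,0,0]
  yaw: [0,0]

```text
time: 2.4
tool_pos: [0.5704, -0.0767, 0.2469]
eef_rot: [[-0.001, -0.011, 1.0], [0.001, 1.0, 0.011], [-1.0, 0.001, -0.001]]
wrist_force: [-0.1, -0.3, -0.2]
gripper_width: 0.004
```

Request:
play_rows:
  gripper: [-1,-1,-1,-1,-1,-1,-1,-1]
  linear:
    - [0.21,-0.015,0]
    - [0.21,-0.015,0]
    - [0.21,0,0]
    - [0,0,0]
    - [0,0,-0.05]
    - [0.005,0,-0.09]
    - [0.02,0,-0.09]
    - [0.04,0,-0.08]
  yaw: [0,0,0,0,0,0,0,0]
  grip_force: 40

```text
time: 3.4
tool_pos: [0.51, -0.0841, 0.1112]
eef_rot: [[0.005, -0.012, 1.0], [-0.001, 1.0, 0.012], [-1.0, -0.001, 0.005]]
wrist_force: [0.2, -0.4, -0.1]
gripper_width: 0.005
```

```bash
python3 - <<'E'
from h import *
s=grab('scene')['img'][120:300,130:340];t=grab('top')['img'][165:260,225:385]
cv2.imwrite('pics/m1.png',np.vstack([cv2.resize(s,(400,343)),cv2.resize(t,(400,238))]));print(observe()['wrist_force'])
E
```

```text
[0.32232506 0.53260223 0.20698278]
```

View pics/m1.png

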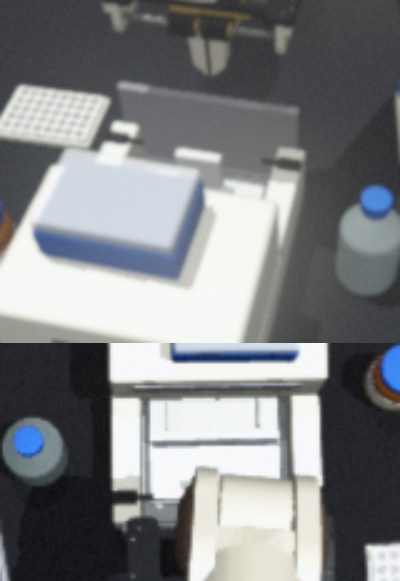

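The flap's top edge hasn't moved: (192,164)–(286,177) in the scene view, as before. The fingers appear beyond it. I'll check the projections and the flap pose.

```bash
python3 - <<'E'
from h import *
np.set_printoptions(precision=4,suppress=True)
c=grab('scene');t=grab('top');s=observe();print(s['tool_pos'],proj(c,s['tool_pos']))
y=np.radians(.72);R=np.array([[np.cos(y),-np.sin(y)],[np.sin(y),np.cos(y)]]);o=np.array([.6966,-.0811])
def w(x,yy,z):return np.r_[o+R@[x,yy],z]
for th in(0,.1,.2,.3):
  P=[w(-.15-.11*np.sin(th)+k*.005*np.cos(th),q,.03+.11*np.cos(th)) for q in(.1,-.1) for k in(-1,1)]
  print(th,proj(c,P).ravel(),'top',proj(t,P).ravel())
print('wall/house check',proj(c,[w(-.143,.11,.09),w(-.143,-.11,.09),w(-.01,.11,.17),w(.15,.11,.17),w(.15,-.11,.17)]))
cv2.imwrite('pics/s2.png',cv2.resize(c['img'][100:260,140:340],(800,640))[:600])
E
```

```text
[ 0.5104 -0.0841  0.1104] [[242.3345 169.8869]]
0 [285.8582 177.114  284.8986 180.6219 191.074  163.1521 189.4197 166.44  ] top [273.0324 239.1687 272.9719 235.2014 352.5289 237.6944 352.3928 233.7333]
0.1 [286.8876 173.5275 285.9497 176.9575 192.9013 159.8013 191.2832 163.0182] top [273.1039 243.5391 273.0435 239.5855 352.6496 242.0587 352.515  238.1112]
0.2 [287.8736 170.4449 286.9667 173.7655 194.7547 156.9458 193.1897 160.0623] top [273.1847 247.878  273.125  243.9811 352.7122 246.3929 352.5804 242.5019]
0.3 [288.8052 167.8893 287.9377 171.0719 196.6105 154.6066 195.1138 157.5957] top [273.2736 252.1312 273.2153 248.3333 352.7158 250.6427 352.5884 246.8506]
wall/house check [[289.1136 198.835 ]
 [188.6466 183.3084]
 [275.7114 224.594 ]
 [253.1625 308.8277]
 [114.8468 281.7614]]
```

View pics/s2.png

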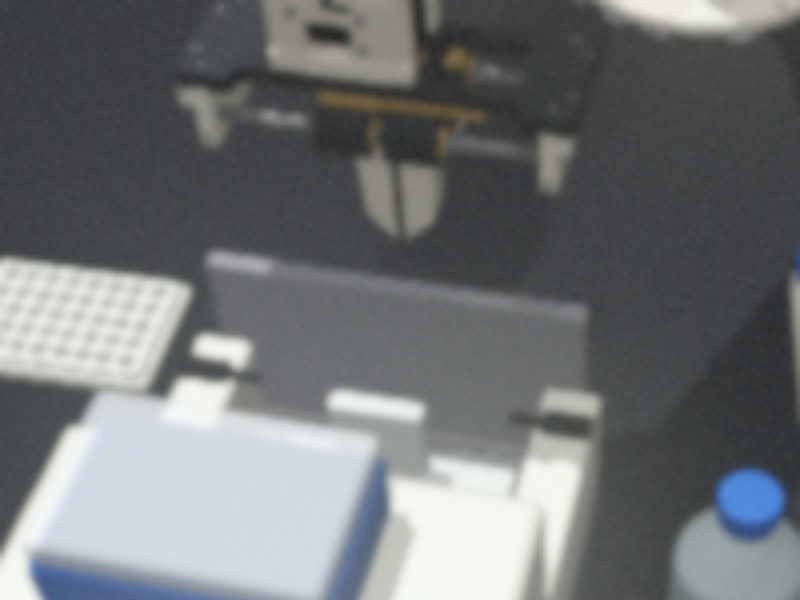

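```bash
python3 - <<'E'
from h import *
np.set_printoptions(precision=4,suppress=True)
c=grab('scene');t0=cv2.imread('pics/top0.png');t=grab('top')
print(proj(t,[.217,.613,.187]),proj(t,observe()['tool_pos']))
for z in(.11,.12,.13,.14,.15):print(onz(c,[[241,159.5]],z))
f=lambda i,g:np.clip(255*(i/255.)**.5*g,0,255).astype(np.uint8)
a=cv2.resize(f(c['img'][115:185,195:295],1.),(560,392),interpolation=cv2.INTER_CUBIC)
b=cv2.resize(f(t0[350:420,0:60],1.),(240,280),interpolation=cv2.INTER_CUBIC)
b=np.vstack([b,np.zeros((112,240,3),np.uint8)])
cv2.imwrite('pics/c3.png',np.hstack([a,b]))
E
```

```text
[[ 28.7581 370.2121]] [[312.7658 251.4078]]
[[ 0.4792 -0.096   0.11  ]]
[[ 0.4895 -0.0923  0.12  ]]
[[ 0.4998 -0.0886  0.13  ]]
[[ 0.51  -0.085  0.14 ]]
[[ 0.5203 -0.0813  0.15  ]]
```

View pics/c3.png

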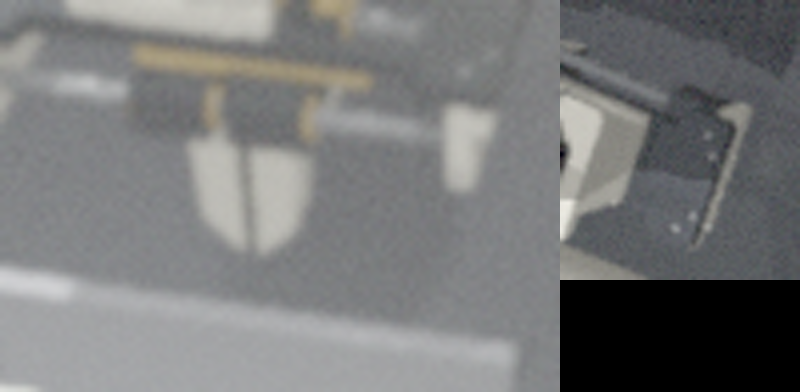

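The fingertip ray, taken at the measured x and y, gives z ≈ 0.140, while the reported z is 0.110. So the fingers look about 30 mm higher than reported and just cleared the flap without touching it. I'll go back over and descend deeper, in the gap where either reading is safe.

Request:
play_rows:
  gripper: [-1,-1,-1,-1,-1,-1,-1]
  linear:
    - [-0.27,0,0]
    - [0,0,0]
    - [0,0,0.29]
    - [0,0,0]
    - [0.18,0,0]
    - [0.18,0,0]
    - [0,0,0]
  yaw: [0,0,0,0,0,0,0]

```text
time: 4.58
tool_pos: [0.5637, -0.0831, 0.0875]
eef_rot: [[-0.007, -0.011, 1.0], [0.001, 1.0, 0.011], [-1.0, 0.001, -0.007]]
wrist_force: [0.9, -0.6, 0.5]
gripper_width: 0.006
```

```bash
python3 - <<'E'
from h import *
np.set_printoptions(precision=4,suppress=True)
c=grab('scene');s=observe();p=s['tool_pos'];print(p,s['wrist_force'],proj(c,[p,p+[0,0,.03]]))
a=cv2.resize(c['img'][130:220,180:300],(800,600),interpolation=cv2.INTER_CUBIC)
cv2.imwrite('pics/c4.png',a)
E
```

```text
[ 0.5656 -0.0834  0.0895] [0.586  0.1489 0.6554] [[236.1971 195.1548]
 [235.0128 185.2694]]
```

View pics/c4.png

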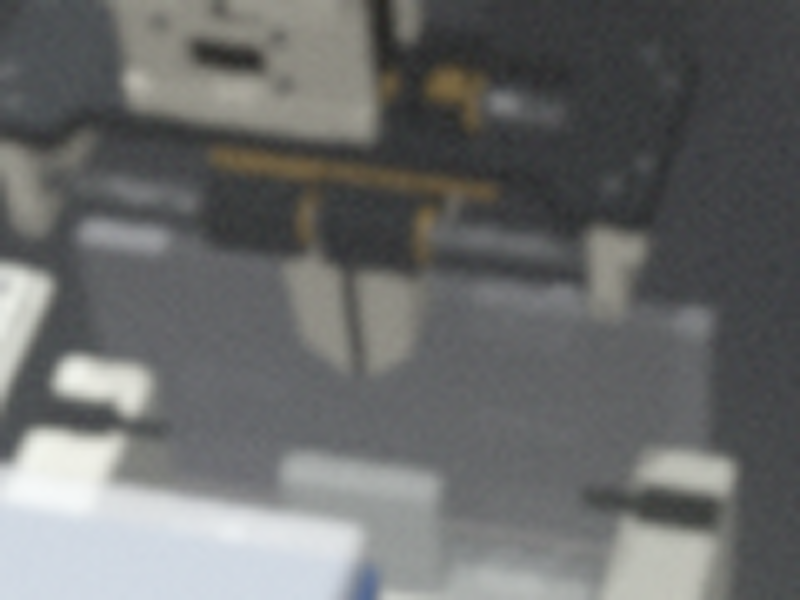

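Seen tip (234,186) matches the reported z + 0.03 (235,185), so the reported z is about 29 mm low. The fingers are inside the bay at a true z of about 0.118, so I'll push the flap now.

Request:
play_rows:
  gripper: [-1,-1,-1,-1,-1]
  linear:
    - [0,0,-0.05]
    - [0,0,-0.09]
    - [0.02,0,-0.09]
    - [0.04,0,-0.08]
    - [0,0,0]
  yaw: [0,0,0,0,0]

```text
time: 5.25
tool_pos: [0.5044, -0.0845, 0.0797]
eef_rot: [[0.001, -0.011, 1.0], [-0.0, 1.0, 0.011], [-1.0, -0.0, 0.001]]
wrist_force: [0.6, -0.9, 0.8]
gripper_width: 0.006
```

```bash
python3 - <<'E'
from h import *
c=grab('scene');s=observe();p=s['tool_pos'];print(p,s['wrist_force'],proj(c,[p,p+[0,0,.03]]))
cv2.imwrite('pics/c5.png',cv2.resize(c['img'][110:220,170:310],(700,550),interpolation=cv2.INTER_CUBIC))
E
```

```text
[ 0.50545722 -0.08446571  0.0798423 ] [ 0.54185563 -1.23584357 -0.60056094] [[243.72498208 178.30152758]
 [242.8074756  168.48756739]]
```

View pics/c5.png

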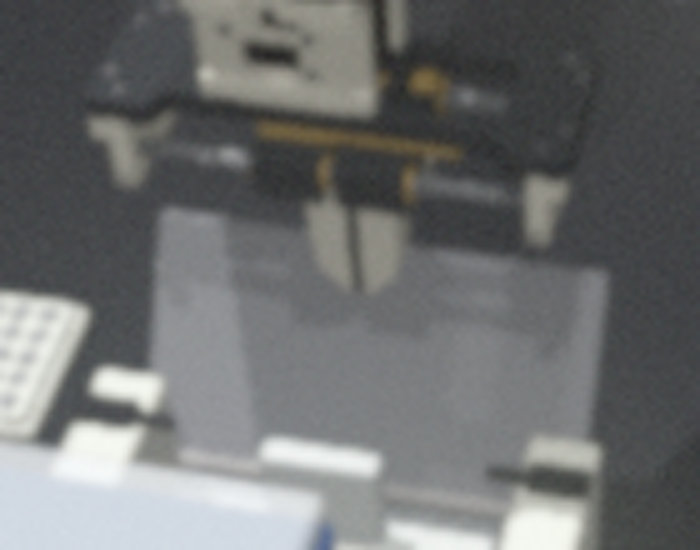

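The flap is folding (tip at about (242,168), touching its inner face). I'll carry on down.

Request:
play_rows:
  gripper: [-1,-1,-1,-1,-1,-1,-1]
  linear:
    - [0.06,0,-0.05]
    - [0.065,0,-0.06]
    - [0.08,0,-0.045]
    - [0.085,0,-0.03]
    - [0.06,0,-0.01]
    - [0,0,0]
    - [0,0,0]
  yaw: [0,0,0,0,0,0,0]

```text
time: 6.18
tool_pos: [0.4666, -0.0846, 0.0086]
eef_rot: [[0.001, -0.011, 1.0], [0.0, 1.0, 0.011], [-1.0, -0.0, 0.001]]
wrist_force: [-0.2, -0.5, 0.3]
gripper_width: 0.003
```

Request:
play_rows:
  gripper: [-1,-1,-1]
  linear:
    - [0.03,0,0]
    - [0,0,0]
    - [0,0,0]
  yaw: [0,0,0]

```text
time: 6.55
tool_pos: [0.466, -0.0846, 0.0025]
eef_rot: [[0.0, -0.011, 1.0], [0.0, 1.0, 0.011], [-1.0, 0.0, 0.0]]
wrist_force: [0.1, -0.8, -0.7]
gripper_width: 0.005
```

Request:
play_rows:
  gripper: [-1,-1,-1]
  linear:
    - [0.02,0,0]
    - [0,0,0]
    - [0,0,0]
  yaw: [0,0,0]

```text
time: 6.92
tool_pos: [0.4659, -0.0846, -0.0017]
eef_rot: [[-0.0, -0.011, 1.0], [0.0, 1.0, 0.011], [-1.0, 0.0, -0.0]]
wrist_force: [0.5, -0.2, 0.5]
gripper_width: 0.003
```

```bash
python3 - <<'E'
from h import *
c=grab('scene');t=grab('top');s=observe();p=s['tool_pos'];print(p,s['wrist_force'],proj(c,[p,p+[0,0,.03]]))
y=np.radians(.72);R=np.array([[np.cos(y),-np.sin(y)],[np.sin(y),np.cos(y)]]);o=np.array([.6966,-.0811])
for th in(1.3,1.4,1.5,1.57):
  P=[np.r_[o+R@[-.15-.11*np.sin(th)+.005*np.cos(th),q],.03+.11*np.cos(th)+.005*np.sin(th)] for q in(.1,-.1)]
  print(th,(proj(c,P)-[170,90])*5,(proj(t,P)-[255,200])*4)
a=cv2.resize(c['img'][90:210,170:310],(700,600),interpolation=cv2.INTER_CUBIC)
cv2.imwrite('pics/c6.png',a)
E
```

```text
[ 0.46595113 -0.08466875 -0.0016058 ] [ 0.0317497  -0.2305977  -0.52358432] [[250.23696657 190.55325597]
 [249.56100933 181.94160445]]
1.3 [[618.00500409 400.90403217]
 [203.37210291 340.86898517]] [[ 77.11672357 316.69870653]
 [380.57651564 310.91077108]]
1.4 [[618.43028797 413.02332393]
 [208.09497936 353.27360924]] [[ 77.5183799  321.14052043]
 [378.76215579 315.39348598]]
1.5 [[618.42466681 426.8248206 ]
 [212.10295451 367.27971736]] [[ 77.89602835 323.90029939]
 [376.88130498 318.19690981]]
1.57 [[618.17112621 437.39991542]
 [214.47661956 377.95075148]] [[ 78.14422991 324.83524267]
 [375.53663866 319.1637055 ]]
```

View pics/c6.png

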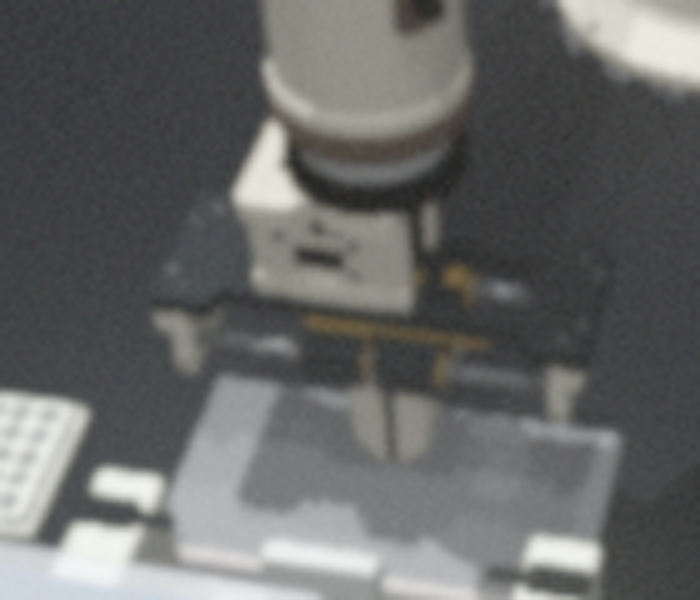

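The flap's far edge at (222,375)/(620,432) in the crop matches about 1.54 rad, so it is down. I'll give a last nudge, rise, open to about 74 mm and move above the pull plate. I'll pinch it across its 50 mm width.

Request:
play_rows:
  gripper: [-1,-1,0.6,0.6,0.6,0.6,0.6,0.6]
  linear:
    - [0.015,0,0]
    - [0,0,0]
    - [-0.25,0,0]
    - [-0.25,0,0]
    - [-0.2,0,0.2]
    - [0,0,0.25]
    - [0,0,0.17]
    - [0,0,0]
  yaw: [0,0,0,0,0,0,0,0]

```text
time: 8.02
tool_pos: [0.592, -0.0828, 0.135]
eef_rot: [[0.001, -0.012, 1.0], [0.0, 1.0, 0.012], [-1.0, 0.0, 0.001]]
wrist_force: [-0.3, -0.5, -1.0]
gripper_width: 0.607
```

Request:
play_rows:
  gripper: [0.6,0.6,0.6]
  linear:
    - [0.15,0,0]
    - [0,0,0]
    - [0,0,0]
  yaw: [0,0,0]

```text
time: 8.4
tool_pos: [0.5895, -0.0834, 0.1058]
eef_rot: [[-0.0, -0.011, 1.0], [-0.0, 1.0, 0.011], [-1.0, -0.0, -0.0]]
wrist_force: [-0.4, -0.1, 0.6]
gripper_width: 0.8
```

```bash
python3 - <<'E'
from h import *
c=grab('scene');t=grab('top');s=observe();p=s['tool_pos'];print(p,s['wrist_force'],s['gripper_width'],(proj(c,[p,p+[0,0,.03]])-[170,100])*5)
a=cv2.resize(c['img'][100:220,170:310],(700,600),interpolation=cv2.INTER_CUBIC)
cv2.imwrite('pics/c7.png',a)
E
```

```text
[ 0.59045531 -0.08341321  0.10656118] [-0.45097966 -0.69349938 -0.30693   ] 0.8016422264655061 [[310.25565599 491.92035131]
 [303.50645278 441.16405543]]
```

View pics/c7.png

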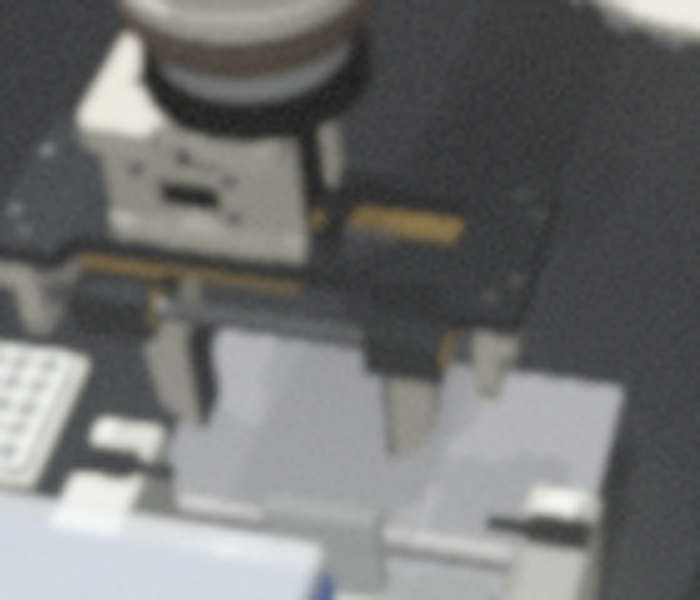

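The tip midpoint at about (300,438) fits the +31 mm offset and is centred over the plate. I'll descend and grip.

Request:
play_rows:
  gripper: [0.6,0.6,0.6,0.6]
  linear:
    - [0.18,0,0]
    - [0.12,0,0]
    - [0.06,0,0]
    - [0,0,0]
  yaw: [0,0,0,0]

```text
time: 9.0
tool_pos: [0.5898, -0.0833, 0.0334]
eef_rot: [[-0.001, -0.011, 1.0], [0.0, 1.0, 0.011], [-1.0, 0.0, -0.001]]
wrist_force: [-1.6, -0.0, 0.5]
gripper_width: 0.8
```

Request:
play_rows:
  gripper: [-1,-1,-1,-1,-1,-1]
  linear:
    - [0,0,0]
    - [0,0,0]
    - [0,0,0]
    - [0,0,0]
    - [0,0,0]
    - [0,0,0]
  yaw: [0,0,0,0,0,0]
  grip_force: 45

```text
time: 9.75
tool_pos: [0.5908, -0.0807, 0.0344]
eef_rot: [[0.001, -0.013, 1.0], [0.002, 1.0, 0.013], [-1.0, 0.002, 0.001]]
wrist_force: [-0.4, 5.0, 4.5]
gripper_width: 0.542
```

Grip holds at 50 mm, the plate's width. I'll draw out most of the way and measure.

Request:
play_rows:
  gripper: [-1,-1,-1,-1,-1,-1,-1,-1]
  linear:
    - [0,0.01,-0.05]
    - [0,0,-0.05]
    - [0,0,-0.05]
    - [0,0,-0.05]
    - [0,0,-0.05]
    - [0,0,-0.05]
    - [0,0,0]
    - [0,0,0]
  yaw: [0,0,0,0,0,0,0,0]

```text
time: 10.75
tool_pos: [0.5332, -0.0815, 0.0344]
eef_rot: [[0.006, -0.011, 1.0], [0.0, 1.0, 0.011], [-1.0, 0.0, 0.006]]
wrist_force: [7.5, 1.5, -5.2]
gripper_width: 0.542
```

```bash
python3 - <<'E'
from h import *
c=grab('scene');t=grab('top');s=observe();print(s['tool_pos'],s['wrist_force'],s['gripper_width'])
a=cv2.resize(t['img'][165:260,255:370],None,fx=6,fy=6,interpolation=cv2.INTER_CUBIC)
cv2.imwrite('pics/c8.png',a)
E
```

```text
[ 0.53328904 -0.08150408  0.03436183] [ 6.39611542  0.52854182 -3.30198298] 0.5414804699733846
```

View pics/c8.png

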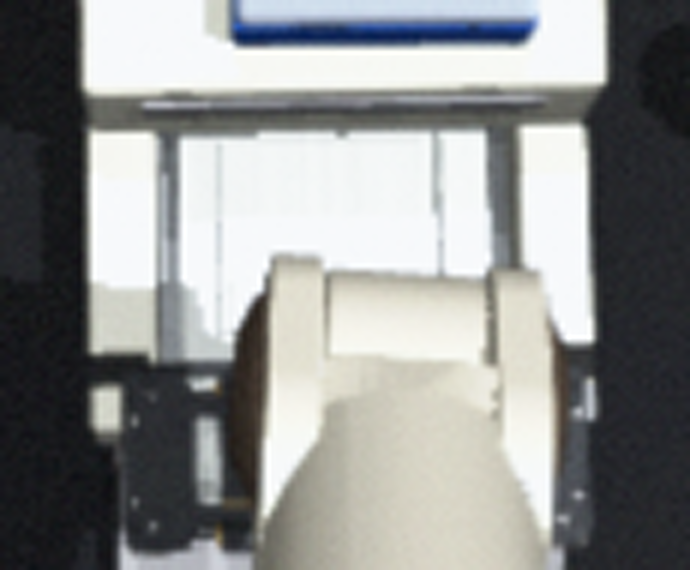

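```bash
python3 - <<'E'
from h import *
y=np.radians(.72);R=np.array([[np.cos(y),-np.sin(y)],[np.sin(y),np.cos(y)]]);o=np.array([.6966,-.0811])
t=grab('top');c=grab('scene');g0=cv2.imread('pics/top0.png',0).astype(np.float32)
def samp(cam,g,xs,ys,z):
    X,Y=np.meshgrid(xs,ys,indexing='ij')
    P=np.c_[(o+np.c_[X.ravel(),Y.ravel()]@R.T),np.full(X.size,z)]
    uv=proj(cam,P).astype(np.float32).reshape(X.shape+(2,))
    return cv2.remap(g,uv[...,0],uv[...,1],cv2.INTER_LINEAR)
def dip(name,cam,g,x0,x1,y0,y1,z,show=False):
    xs=np.arange(x0,x1,.0005);I=samp(cam,g,xs,np.linspace(y0,y1,40),z)
    pr=I.mean(1);w=np.clip(np.percentile(pr,80)-pr-0.25*np.ptp(pr),0,None)
    print(name,'x %.4f contrast %.0f width>half %.4f'%((w*xs).sum()/w.sum(),np.ptp(pr),(w>w.max()/2).sum()*.0005))
    if show:print(pr[::4].astype(int))
dip('ribL',t,g0,-.075,-.04,.01,.06,.057);dip('ribR',t,g0,-.075,-.04,-.06,-.01,.057);dip('rib',t,g0,-.075,-.04,-.06,.06,.057,1)
dip('clipL',t,g0,-.135,-.1,.085,.105,.096,1);dip('clipR',t,g0,-.135,-.1,-.105,-.085,.096,1)
dip('toothL',t,g0,-.135,-.1,.071,.078,.096,1);dip('toothR',t,g0,-.135,-.1,-.078,-.071,.096,1)
gs=cv2.cvtColor(c['img'],cv2.COLOR_BGR2GRAY).astype(np.float32);s0=cv2.imread('pics/scene0.png',0).astype(np.float32)
for n,g in(('now',gs),('s0',s0)):
  dip(n+' scene clipL',c,g,-.135,-.1,.085,.105,.096);dip(n+' scene clipR',c,g,-.135,-.1,-.105,-.085,.096)
dip('now rib scene L',c,gs,-.135,-.095,.045,.062,.057,1);dip('now rib scene R',c,gs,-.135,-.095,-.062,-.045,.057,1)
z=cv2.resize(c['img'][160:230,170:310],(800,400),interpolation=cv2.INTER_CUBIC);cv2.imwrite('pics/c9.png',z)
E
```

```text
ribL x -0.0564 contrast 126 width>half 0.0055
ribR x -0.0563 contrast 129 width>half 0.0060
rib x -0.0563 contrast 125 width>half 0.0060
[247 247 247 247 247 247 245 225 159 123 131 181 231 246 246 245 244 241]
clipL x -0.1172 contrast 195 width>half 0.0120
[247 247 247 246 235 204 118  74  55  52  53  75 136 217 242 246 247 247]
clipR x -0.1170 contrast 194 width>half 0.0125
[247 247 247 247 244 197 114  66  56  53  55  64 122 193 244 247 247 247]
toothL x -0.1164 contrast 139 width>half 0.0060
[205 205 204 204 202 195 180 122  82  74 109 147 162 163 162 162 164 165]
toothR x -0.1182 contrast 49 width>half 0.0065
[108 109 109 109 108 103  95  73  62  64  77  98 106 107 104 104 104 102]
now scene clipL x -0.1160 contrast 117 width>half 0.0130
now scene clipR x -0.1155 contrast 157 width>half 0.0125
s0 scene clipL x -0.1157 contrast 156 width>half 0.0120
s0 scene clipR x -0.1154 contrast 159 width>half 0.0125
now rib scene L x -0.1120 contrast 108 width>half 0.0075
[173 172 171 171 172 173 174 172 163 147 128 113 112 127 149 170 183 193
 201 209 218]
now rib scene R x -0.1292 contrast 28 width>half 0.0120
[190 190 190 190 191 193 200 209 216 218 217 217 216 215 214 214 214 215
 214 215 215]
```

View pics/c9.png

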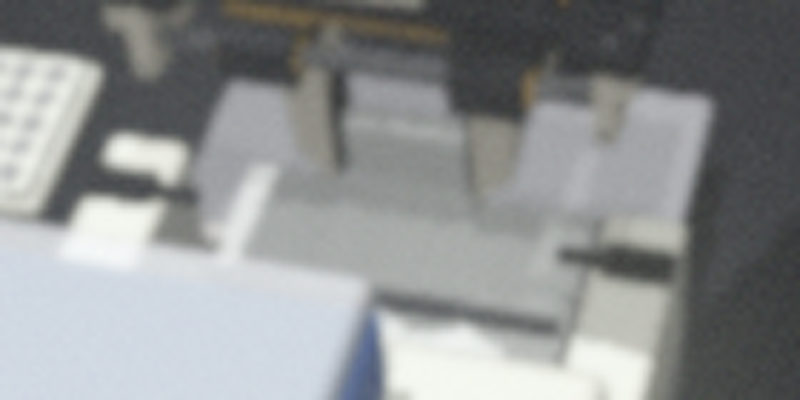

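Rib and pointers agree in both methods: 3.3 mm to go from the top view plus arm travel, 3.7 mm from the scene view. The picture shows the plate pinched, the flap down, and the rib at (460,310) just behind the pointer at (620,260). I'll move 3.5 mm.

Request:
play_rows:
  gripper: [-1,-1,-1,-1,-1,-1,-1]
  linear:
    - [0,0,-0.0175]
    - [0,0,0]
    - [0,0,0]
    - [0,0,0]
    - [0,0,0]
    - [0,0,0]
    - [0,0,0]
  yaw: [0,0,0,0,0,0,0]

```text
time: 11.82
tool_pos: [0.53, -0.0815, 0.0344]
eef_rot: [[0.006, -0.011, 1.0], [0.0, 1.0, 0.011], [-1.0, 0.0, 0.006]]
wrist_force: [7.2, 2.2, -4.3]
gripper_width: 0.543
```

```bash
python3 - <<'E'
from h import *
y=np.radians(.72);R=np.array([[np.cos(y),-np.sin(y)],[np.sin(y),np.cos(y)]]);o=np.array([.6966,-.0811])
c=grab('scene');g=cv2.cvtColor(c['img'],cv2.COLOR_BGR2GRAY).astype(np.float32)
def dip(x0,x1,y0,y1,z):
    xs=np.arange(x0,x1,.0005);X,Y=np.meshgrid(xs,np.linspace(y0,y1,40),indexing='ij')
    uv=proj(c,np.c_[o+np.c_[X.ravel(),Y.ravel()]@R.T,np.full(X.size,z)]).astype(np.float32).reshape(X.shape+(2,))
    pr=cv2.remap(g,uv[...,0],uv[...,1],cv2.INTER_LINEAR).mean(1);w=np.clip(np.percentile(pr,80)-pr-.25*np.ptp(pr),0,None);return (w*xs).sum()/w.sum()
for _ in range(3):
    s=observe();print(s['tool_pos'],s['wrist_force'],s['gripper_width'],np.abs(s['joint_velocities']).max());grab('scene')
print('clips',dip(-.135,-.1,.085,.105,.096),dip(-.135,-.1,-.105,-.085,.096),'rib',dip(-.135,-.1,.04,.062,.057),dip(-.13,-.103,.045,.062,.057))
E
```

```text
[ 0.52996807 -0.08151826  0.03437196] [ 7.52946244  0.96281991 -4.54132326] 0.5433793515628571 0.002476431032618213
[ 0.5299782  -0.08154184  0.03437062] [ 7.14283401  0.52441977 -5.11480139] 0.5390181974891405 0.0017018431772386018
[ 0.52995579 -0.08154355  0.03438059] [ 7.38191872  1.31470369 -5.28162887] 0.5400304582366457 0.0009003548902759971
clips -0.11592451693638015 -0.11549167654816515 rib -0.11578535789976135 -0.11563956690274556
```

The rib at −0.1157 is level with the clips at −0.1157 and everything is still, so I'm handing in.

```bash
python3 -c "
from plant import hand_in
print(hand_in())"
```

```text
the job is handed in; nothing more can be done
None
```

The flap is folded down and the carriage is drawn out about 61 mm. The gripper holds it by the pull plate with the rib at the pointers. I handed the job in at about 12 s of the 48 s allowed; `hand_in` gives no verdict.

**What I did:**
- **Flap:** I pushed it down from inside with shut fingers.
- **Carriage:** I pinched the pull plate across its 50 mm width with 45 N and drew the carriage out.

**Last checks:**
- **Rib and pointers:** the scene camera put both at reader x of about −115.7 mm. Start positions from the top view plus the arm's travel agree to under 1 mm.
- **Hold:** the wrist force along x was about 7.4 N, close to the 7.8 N expected from the spring. The gripper width stayed at 50 mm and the arm was still.
- **Flap:** its far edge matched about 1.54 rad before the final nudge, and it still looked down in the last picture.
- **Bystanders:** the arm's path stayed clear of them, but I did not measure their positions at the end.

**What failed or disagreed:**
- **Tool height:** the reported z was about 30 mm lower than the fingertips seen in the camera. Because of this my first push went over the flap without touching it. I measured the offset and allowed for it in every later move.
- **Force at the flap's end stop:** I never felt a clear contact force there, so the flap being fully down rests on the pictures.

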